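# Present a bearing ball under the bench magnifier

### The job

First turn the knurled knob on top of the magnifier stand to raise the lens until the pointer on its carriage points at the broad black line on the scale strip, and leave it set there. Then pick up the ball tray, carry it so that the bearing ball never rolls out of its pocket, and finish while still holding the tray: still and level in the air, resting on nothing, with the ball under the middle of the lens and 90 mm below it. Leave the end bell, the two rubber rings and the labyrinth seal where they lie.

Things in the scene. Friction and masses are not known exactly. Their poses are not given: they have to be found in the camera images.
- knob_grip (a point): The knurled round steel knob on top of the magnifier stand: 37 mm across, 30 mm tall, upright axis. The point lies on its axis, 1 mm above half its height, 268 mm above the bench. The stand's top bracket (32 x 68 mm) ends 28 mm below the point.
- knob (a joint): Turn of the knob in rad, from 0 to 5.2, growing clockwise seen from above; it stays where it is left (friction about 0.2 N m). Each rad clockwise raises the lens carriage, with lens and pointer, by 5 mm. The pointer stands at the mark at 3.4; it starts below the mark, at 0.2 to 2.2.
- pointer (a point): Tip of the black cone pointer, 9 mm long, fixed to the side of the lens carriage; it rises and falls with the carriage beside the edge of the scale strip.
- mark (a point): The mark: a broad black line, 4 mm thick, over the whole width of the upright aluminium scale strip (18 mm wide) beside the guide rods; the thin short lines are only graduations. The point is at the line's end nearest the pointer, at mid thickness, 192 mm above the bench. Axes of the stand, z up.
- lens (a point): Centre of the magnifier's level round lens, in a steel ring 80 mm across and 14 mm thick, on an arm 110 mm to the stand's -x of the knob's axis. It rides up and down with the carriage; 192 mm above the bench when the pointer is at the mark.
- tray_grip (a point): Wooden handle of the ball tray: 105 mm long along the tray's x, 18 mm wide (y), 24 mm tall (z). The point is in the handle, half-way up and nearly mid-length, 30 mm above the tray's underside; the wood reaches 55 mm to -x and 50 mm to +x of it; then come a round steel pommel at -x (30 mm long, 28 mm across) and the pan at +x. Axes of the tray: z up, +x from the handle to the pan.
- pocket (a point): Middle of the round pocket in the centre of the tray's pan, at the height of the ball's centre when it lies there (15.5 mm above the tray's underside, 125 mm to +x of the handle point and 14.5 mm below it). The pocket's rim is 36 mm across inside and 5 mm high. Axes of the tray.
- ball_center (a point): Centre of the loose steel bearing ball, 25 mm across, 64 g, lying in the tray's pocket with up to 5.5 mm of play to every side.
- end_bell: Cast bronze end bell, a flanged dome 112 mm across and 52 mm high; origin at the centre of its underside. To be left alone.
- bumper_a: Yellow rubber bumper ring, 90 mm across, 22 mm high; origin at the centre of its underside. To be left alone.
- bumper_b: A second ring just like the first. To be left alone.
- seal: Grey steel labyrinth seal, a grooved disc 68 mm across, 14 mm high; origin at the centre of its underside. To be left alone.
- tray: Loose ball tray, about 0.32 kg: a steel pan 100 x 84 mm and 11 mm high with a 3 mm floor, and a handle that reaches to -x, with a heavy pommel on a foot at its end; ball and tray together balance 100 mm to -x of the pan's centre, close to the handle point. Origin under the pan's centre, on the underside; tray_grip lies 125 mm to -x of it, 30 mm up.
- stand: Magnifier stand, bolted to the bench. Origin under the knob's axis at bench height, z up; the lens arm reaches to -x, the scale strip stands at +y. Foot 130 x 120 mm, 18 mm high, centred 15 mm to -x; two upright guide rods at the origin, 54 mm over both (y), to 240 mm high; on them the lens carriage, 30 x 60 x 30 mm.

How it is judged (in metres and radians):
On the way, in this order (a step that is already met when the one before it is completed fails the run):
1. the pointer has been brought to the mark with the knob, and stopped there (z of pointer in the frame of mark between -0.0025 and 0.0025 m and height (world z) of tray_grip below 0.04 m), for 0.3 s.
2. the tray is lifted clear of the bench with the ball in its pocket (height (world z) of tray_grip above 0.06 m and distance between ball_center and pocket below 0.01 m), for 0.2 s.
At the end, for the whole second after the job is handed in: Through the last second the tray is held in the fingers, still, level to within 0.10 rad, touching neither the bench nor the stand, with the ball in its pocket, within 18 mm of the lens's axis and 75 to 105 mm below the lens; the pointer is within 2.5 mm of the middle of the mark (z of pointer in the frame of mark between -0.0025 and 0.0025 m and horizontal distance between ball_center and lens below 0.018 m and z of ball_center in the frame of lens between -0.105 and -0.075 m and distance between ball_center and pocket below 0.01 m and angle between pocket's own z axis and vertical below 0.1 rad and height (world z) of pocket above 0.075 m and contact force between tray and the fingers above 2 N and contact force between tray and stand below 0.2 N and linear speed of tray below 0.03 m/s); the arm keeps its last pose, push and grip.
It fails at once if the ball rolls out of its pocket (distance between ball_center and pocket above 0.014 m).
It fails at once if the end bell, a rubber ring or the seal is moved by more than 20 mm (distance of any of end_bell, bumper_a, bumper_b, seal from where it was at the start of the episode above 0.02 m).
It also fails if it takes over 67 s, if anything falls off the work surface, if the arm or the gripper's body presses on something with over 40 N, if the wrist force passes 120 N, or if a joint passes its speed limit or range.

### The arm

A 7-joint arm with a two-finger parallel gripper is mounted at the origin on the work surface. World frame = base frame: x ahead of the robot, y to its left, z up, the work surface at z = 0. Lengths are in m, angles in degrees, forces in N, time in s.
With the tool pointing down it reaches from about 0.4 to 0.925 m from the base axis. Payload 4.1 kg.
Tool frame: the origin (TCP) lies midway between the tips of the shut fingers; the grasp point (between the pads) lies 19 mm behind it; z points along the fingers, y is the line along which they close (so a half turn about z gives the same grasp; the last joint's range is limited). The gripper opens to 85 mm and grips with 20 to 120 N. Pads are 22 mm wide; open, the fingers measure 114 mm over their backs; the gripper's body (76 mm by 85 mm) begins 54 mm behind the grasp point. The pads swing forward as they close: fully open they stand 13 mm farther back than shut.
Start: joints at [-82.506, 22.827, 2.584, 88.041, -1.071, 69.15, -2.905], TCP at [0.148, 0.633, 0.231] pointing down, gripper open.
Joint ranges: [-161.44, 161.44], [-28.35, 127.94], [-78.24, 83.42], [0, 140.83], [-78.03, 258.03], [13.02, 114.36], [-168.23, 168.23]. Speed limits (degrees/s): [147.25, 147.25, 180, 180, 180, 180, 180].

### API

Orientations are given as [roll, pitch, yaw] about the fixed x, y, z axes, in that order (R = Rz(yaw) Ry(pitch) Rx(roll)).
In Python, from workcell import robot gives the robot as it stands.
- The arm moves only by the tool servo_tool, never from a script. Its argument "rows" is a list of rows, each an object with "slide": the shift along the tool's x, y, z in m, a list of three; "angular": the turn, a rotation vector about the tool's x, y, z in rad, a list of three; "grip": the finger opening in m, from 0 to 0.0854. A call has 1 to 5 rows; each row shifts and turns the commanded pose from where the row before left it, along the tool's axes as they then stand; what a row does not reach is not made up. A row lasts 1/8 s, in which the tool goes at most 62.5 mm and 10.7 degrees, less where a joint would pass 70% of its speed; a pose out of reach is approached as far as the arm can. A call is refused whole if a number of a shift passes 0.0625 or a number of a turn 0.188, either way. A call with a gripper value outside its range is refused whole. The fingers move at their own pace and stop on an object; "squeeze" is the grip in N (left out, the last holds). Time passes only in rows, so rows that do not move let the fingers close. It gives the time, the measured TCP pose, the force and the opening at its end, in the units of the state.
- robot.read_state(): the state, without advancing time (a new reading comes with each control period).
- robot.capture(name): name is "side" or "top"; returns (picture, depth): 420x560x3 uint8, red, green, blue; 420x560 float32, m along the optical axis (not along the pixel's ray), 0 where there is no reading.
- robot.calibration(name): a dict with "fx", "fy", "cx", "cy" (pixels), "R" (3x3) and "t" (3): a world point X has camera coordinates R X + t. Camera axes: x right, y down, z forward; pixel columns grow to the right and rows downward; lengths in m; the calibration is good to about 2 mm. A picture is of the moment at which its call begins. calibration takes no time and is no camera call.
- robot.job_done(): hands the job in, once; it reports no verdict.
Trained networks look in the newest picture that a camera, given by its name, has taken for a name from the list of things; names that differ only in an ending like _2 or _b are one class to them, and where a whole thing is asked for, a point or a joint stands for the part that bears it (a point fixed in the world has none). Each returns a list of dicts, best first, with "p" (0 to 1); they miss things now and then, are a little off and sometimes report something else, mostly with a low value. They report only what shows in the picture. A call takes as long as a camera call.
- robot.search_frame(camera, label): "extent" ([left, top, right, bottom] in pixels, round what is visible of it).
- robot.landmark_of(camera, label): "position" ([row, column] in pixels: a listed point, or the origin of a listed thing).
The state is a dict: "t": time; "joints": joint angles; "joint_vel": joint speeds; "tau": joint torques, N m; "tool_pos": TCP position; "ee_rot": TCP orientation; "ft_force": force on the tool from outside, world axes, zero at the start; "moment": the same for the moment, N m; "grip_width": finger opening in m.
Only numpy, scipy, OpenCV 4.12 (cv2) and the standard library are available. Lean on these libraries where they do the work, as an engineer would, in place of code of your own. Each camera call takes 0.05 s, during which the arm holds its last target. There are 200 camera calls.

## Working session

There is one attempt and no reset: what is moved stays moved. The work goes in short steps, Python scripts to look and compute and a tool call to move; the robot and the scene stay as the last step left them, time stands still between calls to the robot, and variables do not carry over. Pictures are saved under pics/ and viewed, on a budget of 10 in all, crops included, one or two more only if the job needs it, and the job is handed in when it is done.

Besides the shell and the picture viewer there is one more tool, called by a JSON object that holds its "api" and its "payload". servo_tool: Moves the arm, as the interface text tells. Its arguments: {"type":"object","properties":{"rows":{"type":"array"},"squeeze":{"type":"number"}},"required":["rows"]}

```bash
ls; mkdir -p pics; cat > h.py <<'E'
from workcell import robot
import numpy as np, cv2
from scipy.spatial.transform import Rotation as Ro
def cal(c):
    k=robot.calibration(c); return k, np.array(k["R"]), np.array(k["t"])
def atz(c,rc,z):
    k,R,t=cal(c); d=R.T@np.array([(rc[1]-k["cx"])/k["fx"],(rc[0]-k["cy"])/k["fy"],1]); o=-R.T@t
    return o+d*(z-o[2])/d[2]
def dep(c,rc,D):
    k,R,t=cal(c); r,q=int(round(rc[0])),int(round(rc[1])); w=D[max(r-2,0):r+3,max(q-2,0):q+3]; w=w[w>0]
    if not len(w): return None
    z=np.median(w); return R.T@(np.array([(rc[1]-k["cx"])/k["fx"]*z,(rc[0]-k["cy"])/k["fy"]*z,z])-t)
def proj(c,X):
    k,R,t=cal(c); p=R@np.array(X)+t; return p[1]/p[2]*k["fy"]+k["cy"],p[0]/p[2]*k["fx"]+k["cx"]
E
cat > a.py <<'E'
from h import *
np.set_printoptions(precision=3,suppress=True)
H=dict(knob_grip=.268,mark=.192,pointer=None,lens=None,tray_grip=.030,pocket=.0155,ball_center=.0155,tray=0,stand=0,end_bell=0,bumper_a=0,seal=0)
for c in("top","side"):
    im,D=robot.capture(c); cv2.imwrite(f"pics/{c}0.png",im[:,:,::-1]); np.save(f"pics/{c}0.npy",D)
    k,R,t=cal(c); print(c,"cam at",-R.T@t,"axis",R[2],k["fx"])
    for n,z in H.items():
        for r in robot.landmark_of(c,n)[:3 if n=="bumper_a" else 1]:
            rc=r["position"]; print(n,np.round(rc,1),round(r["p"],2),"atz",None if z is None else atz(c,rc,z),"dep",dep(c,rc,D))
s=robot.read_state(); print(s)
E
python3 a.py
```

```text
pics
top cam at [0.404 0.005 1.343] axis [ 0.129 -0.014 -0.992] 453.5924661724443
knob_grip [167.7 333.9] 0.79 atz [ 0.644 -0.131  0.268] dep [ 0.64  -0.13   0.283]
mark [170.2 316.1] 0.69 atz [ 0.654 -0.095  0.192] dep [ 0.652 -0.094  0.202]
pointer [173.4 312.4] 0.88 atz None dep [ 0.65  -0.087  0.172]
lens [213.6 331. ] 0.61 atz None dep [ 0.541 -0.132  0.187]
tray_grip [221.7 229.1] 0.63 atz [0.538 0.146 0.03 ] dep [0.537 0.145 0.041]
pocket [180.7 226.1] 0.73 atz [0.662 0.158 0.016] dep [0.661 0.158 0.02 ]
ball_center [182.3 220.8] 0.48 atz [0.657 0.174 0.016] dep [0.655 0.173 0.025]
tray [181.9 224.1] 0.62 atz [0.661 0.166 0.   ] dep [0.656 0.163 0.026]
stand [184.1 324.5] 0.72 atz [ 0.653 -0.136  0.   ] dep [ 0.648 -0.133  0.027]
end_bell [187.2 130.6] 0.92 atz [0.646 0.445 0.   ] dep [0.638 0.43  0.044]
bumper_a [206.6 422.8] 0.95 atz [ 0.584 -0.43   0.   ] dep [ 0.583 -0.43   0.002]
bumper_a [254.1 421.3] 0.76 atz [ 0.442 -0.419  0.   ] dep [ 0.442 -0.419  0.   ]
seal [172.8 278.6] 0.74 atz [0.688 0.002 0.   ] dep [0.687 0.002 0.005]
side cam at [-0.062 -0.742  0.81 ] axis [
[... 856 characters left out ...]
 0.001]
bumper_a [219.5 255.1] 0.62 atz [0.682 0.194 0.   ] dep [0.658 0.165 0.026]
bumper_a [336.5 392.2] 0.6 atz [ 0.591 -0.429  0.   ] dep [ 0.592 -0.429 -0.001]
seal [244.6 293.3] 0.65 atz [ 0.676 -0.001  0.   ] dep [ 0.663 -0.014  0.014]
{'t': 1.3, 'joints': array([-82.505,  22.827,   2.586,  88.041,  -1.071,  69.149,  -2.904]), 'joint_vel': array([-0.001,  0.004, -0.064,  0.034, -0.043,  0.031, -0.071]), 'tau': array([  0.001, -47.502,   1.364, -25.451,   0.012,   0.001,  -0.   ]), 'tool_pos': array([0.148, 0.633, 0.231]), 'ee_rot': array([179.993,   0.001, 166.837]), 'ft_force': array([0.122, 0.328, 0.44 ]), 'moment': array([ 0.027, -0.003,  0.02 ]), 'grip_width': 0.08516082001590052}
```

```bash
python3 - <<'E'
import cv2,numpy as np
a=cv2.imread("pics/top0.png")[120:260,160:380]; b=cv2.imread("pics/side0.png")[150:310,180:400]
a=cv2.resize(a,None,fx=3.6,fy=3.6,interpolation=2); b=cv2.resize(b,None,fx=3.6,fy=3.6,interpolation=2)
cv2.imwrite("pics/c1.png",a); cv2.imwrite("pics/c2.png",b)
E
```

```text
(no output)
```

View pics/c1.png

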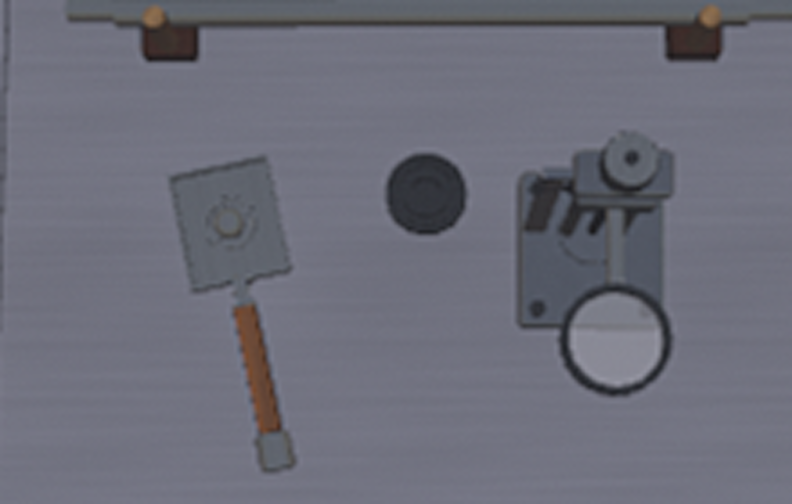

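View pics/c2.png

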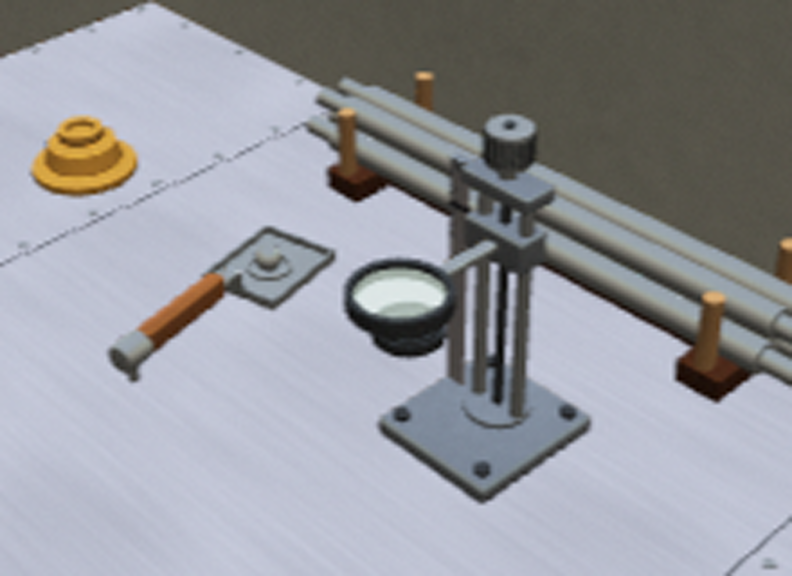

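```bash
python3 - <<'E'
from h import *
np.set_printoptions(precision=4,suppress=True)
print("knob",atz("top",(163.9,335.3),.282),atz("side",(185,321.7),.282))
for z in(.183,.188,.193): print("lens ringtop",z,atz("top",(214.2,330.8),z),atz("side",(232.5,291.1),z))
print("pan",atz("top",(182.2,224),.011),"ball top",atz("top",(181,223.6),.0155))
D=np.load("pics/top0.npy"); im=cv2.imread("pics/top0.png").astype(int)
m=(im[:,:,2]-im[:,:,0]>25); m[:, :215]=0; m[:,250:]=0; m[:195]=0; m[260:]=0
rr,cc=np.nonzero(m); P=np.array([atz("top",(r,c),.042) for r,c in zip(rr,cc)])[:,:2]
c=P.mean(0); u=np.linalg.svd(P-c)[2][0]; u*=np.sign(u[0]); s=(P-c)@u
print("handle n",len(P),c,"yaw",np.degrees(np.arctan2(u[1],u[0])),s.min(),s.max())
# ring heights
for cam in("top","side"):
    D=np.load(f"pics/{cam}0.npy"); L=[]
    r0,c0=(214,331) if cam=="top" else (232,291)
    for r in range(r0-24,r0+25):
        for q in range(c0-24,c0+25):
            if D[r,q]>0:
                X=dep(cam,(r,q),D[:]) ; 
                k,R,t=cal(cam); z=D[r,q]; X=R.T@(np.array([(q-k["cx"])/k["fx"]*z,(r-k["cy"])/k["fy"]*z,z])-t)
                if .15<X[2]<.21: L.append(X)
    L=np.array(L); h,e=np.histogram(L[:,2],np.arange(.15,.212,.002)); print(cam,len(L),dict(zip((e[:-1]*1000).round().astype(int).tolist(),h.tolist())))
    print((L.min(0)+L.max(0))/2, L.max(0)-L.min(0))
E
```

```text
knob [ 0.6499 -0.1332  0.282 ] [ 0.6494 -0.1319  0.282 ]
lens ringtop 0.183 [ 0.5403 -0.1317  0.183 ] [ 0.5414 -0.1284  0.183 ]
lens ringtop 0.188 [ 0.5398 -0.1311  0.188 ] [ 0.5366 -0.1333  0.188 ]
lens ringtop 0.193 [ 0.5392 -0.1305  0.193 ] [ 0.5317 -0.1382  0.193 ]
pan [0.658  0.1648 0.011 ] ball top [0.6608 0.1655 0.0155]
handle n 212 [0.5358 0.1395] yaw 12.472580818073244 -0.05047923115021319 0.05139286616115564Traceback (most recent call last):
  File "<stdin>", line 18, in <module>
  File "h.py", line 10, in dep
    k,R,t=cal(c); r,q=int(round(rc[0])),int(round(rc[1])); w=D[max(r-2,0):r+3,max(q-2,0):q+3]; w=w[w>0]
          ~~~^^^
  File "h.py", line 5, in cal
    k=robot.calibration(c); return k, np.array(k["R"]), np.array(k["t"])
ValueError: time passes only in moves, steps and waits
```

```bash
cat > ring.py <<'E'
from h import *
import sys
def ring(cam,D,r0,c0):
    k,R,t=cal(cam); r,q=np.mgrid[r0-26:r0+27,c0-26:c0+27]; z=D[r,q]
    X=np.stack([(q-k["cx"])/k["fx"]*z,(r-k["cy"])/k["fy"]*z,z],-1).reshape(-1,3); X=(X-t)@R
    X=X[(z.ravel()>0)&(X[:,2]>.15)&(X[:,2]<.22)&(np.hypot(X[:,0]-.54,X[:,1]+.131)<.046)]
    rad=np.hypot(X[:,0]-.54,X[:,1]+.131)
    for a,b in((0,.03),(.03,.037),(.037,.041)):
        s=X[(rad>=a)&(rad<b),2]; print(cam,a,len(s),np.percentile(s,[10,50,75,90,97]).round(4) if len(s) else "")
    print((X.min(0)+X.max(0))/2,X.max(0)-X.min(0))
if __name__=="__main__":
    n=sys.argv[1]; ring("top",np.load(f"pics/top{n}.npy"),214,331); ring("side",np.load(f"pics/side{n}.npy"),232,291)
E
python3 ring.py 0; python3 -c "
from h import *
print(robot.read_state()['t'])"
```

```text
top 0 427 [0.1843 0.1871 0.1884 0.1897 0.1913]
top 0.03 228 [0.1854 0.1891 0.1917 0.1934 0.1952]
top 0.037 96 [0.1857 0.1917 0.1932 0.1947 0.1959]
[ 0.54337979 -0.1286999   0.18715241] [0.08294801 0.07779231 0.01928083]
side 0 229 [0.1858 0.1873 0.188  0.1886 0.1898]
side 0.03 172 [0.1845 0.1893 0.1919 0.193  0.194 ]
side 0.037 128 [0.1811 0.1898 0.1921 0.1932 0.1943]
[ 0.54158175 -0.12924565  0.1864512 ] [0.08691841 0.08070354 0.01853332]
1.3
```

{"api": "servo_tool", "payload": {"rows": [{"slide": [0, 0, -0.03], "angular": [0, 0, 0], "grip": 0.085}, {"slide": [0, 0, -0.03], "angular": [0, 0, 0], "grip": 0.085}, {"slide": [0, 0, -0.03], "angular": [0, 0, 0], "grip": 0.085}, {"slide": [0, 0, -0.02], "angular": [0, 0, 0], "grip": 0.085}]}}

```text
t: 1.8
tool_pos: [0.1482, 0.6333, 0.3432]
ee_rot: [179.9, -0.0, 166.8]
ft_force: [0.5, 0.3, 0.2]
grip_width: 0.0847
```

{"api": "servo_tool", "payload": {"rows": [{"slide": [-0.0332, -0.0316, 0], "angular": [0, 0, 0], "grip": 0.085}, {"slide": [-0.0332, -0.0316, 0], "angular": [0, 0, 0], "grip": 0.085}, {"slide": [-0.0332, -0.0316, 0], "angular": [0, 0, 0], "grip": 0.085}, {"slide": [-0.0332, -0.0316, 0], "angular": [0, 0, 0], "grip": 0.085}, {"slide": [-0.0332, -0.0316, 0], "angular": [0, 0, 0], "grip": 0.085}]}}

```text
t: 2.42
tool_pos: [0.2745, 0.4399, 0.3415]
ee_rot: [180.0, 0.0, 166.8]
ft_force: [1.2, -0.3, 0.0]
grip_width: 0.0846
```

{"api": "servo_tool", "payload": {"rows": [{"slide": [-0.0332, -0.0316, 0], "angular": [0, 0, 0], "grip": 0.085}, {"slide": [-0.0332, -0.0316, 0], "angular": [0, 0, 0], "grip": 0.085}, {"slide": [-0.0332, -0.0316, 0], "angular": [0, 0, 0], "grip": 0.085}, {"slide": [-0.0332, -0.0316, 0], "angular": [0, 0, 0], "grip": 0.085}, {"slide": [-0.0332, -0.0316, 0], "angular": [0, 0, 0], "grip": 0.085}]}}

```text
t: 3.05
tool_pos: [0.4, 0.2483, 0.3416]
ee_rot: [179.9, 0.0, 166.8]
ft_force: [-0.0, 0.5, 0.1]
grip_width: 0.0852
```

{"api": "servo_tool", "payload": {"rows": [{"slide": [-0.0332, -0.0316, 0], "angular": [0, 0, 0], "grip": 0.085}, {"slide": [-0.0332, -0.0316, 0], "angular": [0, 0, 0], "grip": 0.085}, {"slide": [-0.0332, -0.0316, 0], "angular": [0, 0, 0], "grip": 0.085}, {"slide": [-0.0332, -0.0316, 0], "angular": [0, 0, 0], "grip": 0.085}, {"slide": [-0.0332, -0.0316, 0], "angular": [0, 0, 0], "grip": 0.085}]}}

```text
t: 3.68
tool_pos: [0.5257, 0.0568, 0.3416]
ee_rot: [180.0, 0.0, 166.9]
ft_force: [0.6, -0.5, 0.5]
grip_width: 0.085
```

{"api": "servo_tool", "payload": {"rows": [{"slide": [-0.0328, -0.0312, 0], "angular": [0, 0, 0], "grip": 0.085}, {"slide": [-0.0328, -0.0312, 0], "angular": [0, 0, 0], "grip": 0.085}, {"slide": [-0.0328, -0.0312, 0], "angular": [0, 0, 0], "grip": 0.085}, {"slide": [-0.0328, -0.0312, 0], "angular": [0, 0, 0], "grip": 0.085}, {"slide": [-0.0328, -0.0312, 0], "angular": [0, 0, 0], "grip": 0.085}]}}

```text
t: 4.3
tool_pos: [0.6501, -0.132, 0.3413]
ee_rot: [180.0, 0.0, 166.9]
ft_force: [-0.1, -0.4, 0.2]
grip_width: 0.0851
```

{"api": "servo_tool", "payload": {"rows": [{"slide": [0, 0, 0], "angular": [0, 0, 0], "grip": 0.085}, {"slide": [0, 0, 0], "angular": [0, 0, 0], "grip": 0.085}]}}

```text
t: 4.55
tool_pos: [0.6491, -0.1306, 0.341]
ee_rot: [180.0, -0.0, 166.9]
ft_force: [0.0, -0.4, 0.1]
grip_width: 0.085
```

```bash
python3 -c "
from h import *
print(robot.read_state()['joints'])"
```

```text
[-18.57431124  25.05410364  39.32025364  77.54780524 -15.73179698
  82.8916085   96.86667925]
```

{"api": "servo_tool", "payload": {"rows": [{"slide": [-0.001, -0.0017, 0.024], "angular": [0, 0, 0], "grip": 0.085}, {"slide": [0, 0, 0.024], "angular": [0, 0, 0], "grip": 0.085}, {"slide": [0, 0, 0.024], "angular": [0, 0, 0], "grip": 0.085}, {"slide": [0, 0, 0.018], "angular": [0, 0, 0], "grip": 0.085}, {"slide": [0, 0, 0], "angular": [0, 0, 0], "grip": 0.085}]}}

```text
t: 5.18
tool_pos: [0.649, -0.1315, 0.2501]
ee_rot: [180.0, -0.2, 166.9]
ft_force: [-0.5, -0.7, 0.3]
grip_width: 0.0853
```

{"api": "servo_tool", "payload": {"rows": [{"slide": [0, 0, 0], "angular": [0, 0, 0], "grip": 0.03}, {"slide": [0, 0, 0], "angular": [0, 0, 0], "grip": 0.02}, {"slide": [0, 0, 0], "angular": [0, 0, 0], "grip": 0.02}, {"slide": [0, 0, 0], "angular": [0, 0, 0], "grip": 0.02}, {"slide": [0, 0, 0], "angular": [0, 0, 0], "grip": 0.02}], "squeeze": 60}}

```text
t: 5.8
tool_pos: [0.6509, -0.131, 0.253]
ee_rot: [179.8, 0.1, 166.9]
ft_force: [-0.4, 5.2, 5.3]
grip_width: 0.0359
```

{"api": "servo_tool", "payload": {"rows": [{"slide": [0, 0, 0], "angular": [0, 0, 0.13], "grip": 0.02}, {"slide": [0, 0, 0], "angular": [0, 0, 0.13], "grip": 0.02}, {"slide": [0, 0, 0], "angular": [0, 0, 0.13], "grip": 0.02}, {"slide": [0, 0, 0], "angular": [0, 0, 0.13], "grip": 0.02}, {"slide": [0, 0, 0], "angular": [0, 0, 0.13], "grip": 0.02}]}}

```text
t: 6.42
tool_pos: [0.651, -0.1308, 0.253]
ee_rot: [179.8, -0.1, 129.5]
ft_force: [-0.5, 3.9, 4.1]
grip_width: 0.0358
```

{"api": "servo_tool", "payload": {"rows": [{"slide": [0, 0, 0], "angular": [0, 0, 0.13], "grip": 0.02}, {"slide": [0, 0, 0], "angular": [0, 0, 0.13], "grip": 0.02}, {"slide": [0, 0, 0], "angular": [0, 0, 0.13], "grip": 0.02}, {"slide": [0, 0, 0], "angular": [0, 0, 0.13], "grip": 0.02}, {"slide": [0, 0, 0], "angular": [0, 0, 0], "grip": 0.02}]}}

```text
t: 7.05
tool_pos: [0.6511, -0.1308, 0.253]
ee_rot: [179.8, -0.1, 99.9]
ft_force: [-1.0, 4.6, 5.7]
grip_width: 0.0357
```

```bash
cat > look.py <<'E'
from h import *
import sys
n=sys.argv[1]
for c in("top","side"):
    im,D=robot.capture(c); cv2.imwrite(f"pics/{c}{n}.png",im[:,:,::-1]); np.save(f"pics/{c}{n}.npy",D)
    for l in("lens","pointer","mark"):
        for r in robot.landmark_of(c,l)[:1]: print(c,l,np.round(r["position"],1),round(r["p"],2),dep(c,r["position"],D))
b=cv2.imread(f"pics/side{n}.png")[160:270,260:370]; cv2.imwrite(f"pics/cs{n}.png",cv2.resize(b,None,fx=5.4,fy=5.4,interpolation=2))
E
python3 look.py 1; python3 ring.py 1
```

```text
top lens [214.1 331.4] 0.52 [ 0.48424327 -0.07631996  0.66114539]
top pointer [181.1 222.1] 0.17 [0.6583041  0.16851529 0.02687291]
side lens [229.4 288.2] 0.84 [ 0.5367475  -0.12250273  0.19214066]
side pointer [205.1 311.6] 0.68 [ 0.64291285 -0.10481167  0.21107773]
side mark [208.3 309.2] 0.62 [ 0.64551813 -0.09391925  0.19457684]
top 0 105 [0.1895 0.192  0.1941 0.1954 0.1963]
top 0.03 87 [0.1921 0.1967 0.1987 0.2013 0.2021]
top 0.037 17 [0.1943 0.1976 0.1983 0.2004 0.201 ]
[ 0.53341509 -0.14843502  0.19481002] [0.06326258 0.04237042 0.01645492]
side 0 226 [0.1916 0.1931 0.1941 0.1948 0.1954]
side 0.03 184 [0.1897 0.1955 0.1975 0.1985 0.1992]
side 0.037 122 [0.1868 0.1954 0.1978 0.1984 0.1989]
[ 0.54036128 -0.12852481  0.19185759] [0.08688819 0.08069746 0.01947953]
```

View pics/cs1.png

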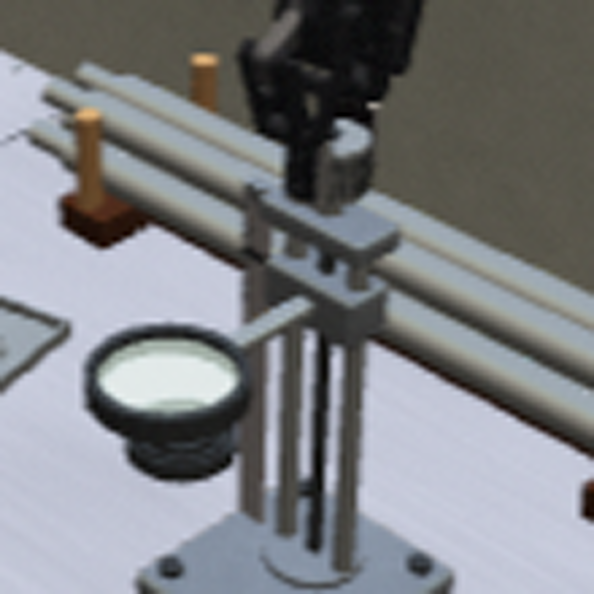

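```bash
python3 - <<'E'
from h import *
np.set_printoptions(precision=4,suppress=True)
def pts(cam,n):
    D=np.load(f"pics/{cam}{n}.npy"); k,R,t=cal(cam); r,q=np.mgrid[0:420,0:560]
    X=np.stack([(q-k["cx"])/k["fx"]*D,(r-k["cy"])/k["fy"]*D,D],-1).reshape(-1,3); X=(X-t)@R
    return X[D.ravel()>0]
def st(n,X,x0,x1,y0,y1,z0,z1):
    m=(X[:,0]>x0)&(X[:,0]<x1)&(X[:,1]>y0)&(X[:,1]<y1)&(X[:,2]>z0)&(X[:,2]<z1)
    print(n,m.sum(),np.percentile(X[m,2],[25,50,75,90]) if m.sum() else "")
for cam in("top","side"):
  for n in(0,1):
    X=pts(cam,n)
    st(f"{cam}{n} bench",X,.5,.6,0,.1,-.02,.02)
    st("foot",X,.6,.68,-.18,-.1,.01,.03) if cam=="side" else st("foot",X,.58,.62,-.12,-.08,.01,.03)
    st("bracket .240",X,.636,.662,-.165,-.155,.23,.25)
    st("bracket .240 L",X,.636,.662,-.112,-.103,.23,.25)
    st("carriage top",X,.636,.66,-.162,-.104,.18,.225)
    st("knob .282",X,.64,.66,-.14,-.125,.27,.29)
    st("lens r<20",X,.526,.554,-.145,-.117,.17,.21)
E
```

```text
top0 bench 1144 [-0.0014  0.0005  0.0025  0.0039]
foot 167 [0.0177 0.0194 0.0213 0.0232]
bracket .240 38 [0.239  0.2399 0.2413 0.2423]
bracket .240 L 32 [0.2391 0.2402 0.2417 0.2429]
carriage top 64 [0.1901 0.1969 0.1999 0.2022]
knob .282 53 [0.2811 0.2829 0.2841 0.2849]
lens r<20 117 [0.186  0.1874 0.1885 0.1899]
top1 bench 983 [-0.0014  0.0005  0.0025  0.0039]
foot 0 
bracket .240 0 
bracket .240 L 0 
carriage top 0 
knob .282 0 
lens r<20 8 [0.1918 0.1929 0.1936 0.1943]
side0 bench 655 [-0.      0.001   0.002   0.0033]
foot 448 [0.0184 0.0198 0.0233 0.0254]
bracket .240 39 [0.2363 0.2393 0.2409 0.2416]
bracket .240 L 7 [0.2406 0.241  0.2416 0.242 ]
carriage top 170 [0.1988 0.2008 0.2073 0.2138]
knob .282 22 [0.2828 0.2836 0.284  0.2847]
lens r<20 68 [0.1867 0.1874 0.188  0.1883]
side1 bench 651 [-0.      0.001   0.0021  0.003 ]
foot 448 [0.0184 0.0198 0.0231 0.0255]
bracket .240 37 [0.2351 0.2393 0.2403 0.2414]
bracket .240 L 5 [0.2391 0.2411 0.2418 0.2424]
carriage top 155 [0.2001 0.206  0.208  0.2147]
knob .282 17 [0.283  0.2836 0.2838 0.2842]
lens r<20 67 [0.1921 0.193  0.1938 0.1947]
```

{"api": "servo_tool", "payload": {"rows": [{"slide": [0, 0, 0], "angular": [0, 0, 0.1], "grip": 0.02}, {"slide": [0, 0, 0], "angular": [0, 0, 0.1], "grip": 0.02}, {"slide": [0, 0, 0], "angular": [0, 0, 0], "grip": 0.02}, {"slide": [0, 0, 0], "angular": [0, 0, 0], "grip": 0.02}]}}

```text
t: 7.95
tool_pos: [0.6512, -0.1308, 0.253]
ee_rot: [179.9, -0.2, 88.5]
ft_force: [-1.0, 5.0, 7.0]
grip_width: 0.036
```

```bash
python3 look.py 2; python3 ring.py 2|tail -4
```

```text
top pointer [179.4 224.9] 0.63 [0.66451857 0.16102916 0.02102445]
top mark [224. 231.] 0.29 [0.52988233 0.13966171 0.04189896]
side lens [229.9 289.7] 0.75 [ 0.53580119 -0.12900238  0.19436591]
side pointer [205.  311.1] 0.77 [ 0.64291108 -0.10297269  0.21057628]
side mark [208.9 309.4] 0.82 [ 0.63568557 -0.10372926  0.2015528 ]
side 0 230 [0.1928 0.1943 0.195  0.1957 0.1961]
side 0.03 182 [0.1912 0.1966 0.1988 0.1999 0.2006]
side 0.037 123 [0.1874 0.1958 0.1986 0.1997 0.2003]
[ 0.54140813 -0.12957666  0.19283855] [0.08688513 0.0823258  0.02106456]
```

{"api": "servo_tool", "payload": {"rows": [{"slide": [0, 0, 0], "angular": [0, 0, 0], "grip": 0.06}, {"slide": [0, 0, 0], "angular": [0, 0, 0], "grip": 0.085}, {"slide": [0, 0, 0], "angular": [0, 0, 0], "grip": 0.085}, {"slide": [0, 0, 0], "angular": [0, 0, 0], "grip": 0.085}, {"slide": [0, 0, 0], "angular": [0, 0, 0], "grip": 0.085}]}}

```text
t: 8.98
tool_pos: [0.6497, -0.1333, 0.2512]
ee_rot: [-180.0, 0.0, 88.3]
ft_force: [0.1, 0.1, 0.1]
grip_width: 0.0849
```

{"api": "servo_tool", "payload": {"rows": [{"slide": [0, 0, -0.025], "angular": [0, 0, 0], "grip": 0.085}, {"slide": [0, 0, -0.025], "angular": [0, 0, 0], "grip": 0.085}, {"slide": [0, 0, -0.025], "angular": [0, 0, 0], "grip": 0.085}, {"slide": [0, 0, -0.015], "angular": [0, 0, 0], "grip": 0.085}]}}

```text
t: 9.48
tool_pos: [0.65, -0.1335, 0.3426]
ee_rot: [179.9, 0.0, 88.3]
ft_force: [0.4, -0.2, -0.9]
grip_width: 0.0851
```

{"api": "servo_tool", "payload": {"rows": [{"slide": [0.0455, -0.018, 0], "angular": [0, 0, 0], "grip": 0.085}, {"slide": [0.0455, -0.018, 0], "angular": [0, 0, 0], "grip": 0.085}, {"slide": [0.0455, -0.018, 0], "angular": [0, 0, 0], "grip": 0.085}, {"slide": [0.0455, -0.018, 0], "angular": [0, 0, 0], "grip": 0.085}, {"slide": [0.0455, -0.018, 0], "angular": [0, 0, 0], "grip": 0.085}]}}

```text
t: 10.1
tool_pos: [0.5655, 0.0984, 0.341]
ee_rot: [-180.0, -0.0, 88.3]
ft_force: [0.3, 1.2, 0.6]
grip_width: 0.0848
```

{"api": "servo_tool", "payload": {"rows": [{"slide": [0.0455, -0.018, 0], "angular": [0, 0, 0], "grip": 0.085}, {"slide": [0, 0, 0], "angular": [0, 0, 0.165], "grip": 0.085}, {"slide": [0, 0, 0], "angular": [0, 0, 0.165], "grip": 0.085}, {"slide": [0, 0, 0], "angular": [0, 0, 0.165], "grip": 0.085}, {"slide": [0, 0, 0], "angular": [0, 0, 0.165], "grip": 0.085}]}}

```text
t: 10.72
tool_pos: [0.5494, 0.1429, 0.3411]
ee_rot: [-180.0, 0.0, 50.2]
ft_force: [-0.2, -0.0, 0.4]
grip_width: 0.085
```

{"api": "servo_tool", "payload": {"rows": [{"slide": [0, 0, 0], "angular": [0, 0, 0.165], "grip": 0.085}, {"slide": [0, 0, 0], "angular": [0, 0, 0.165], "grip": 0.085}, {"slide": [0, 0, 0], "angular": [0, 0, 0.165], "grip": 0.085}, {"slide": [0, 0, 0], "angular": [0, 0, 0.165], "grip": 0.085}, {"slide": [0, 0, 0], "angular": [0, 0, 0], "grip": 0.085}]}}

```text
t: 11.35
tool_pos: [0.5496, 0.1429, 0.341]
ee_rot: [180.0, 0.0, 12.8]
ft_force: [-1.1, -0.6, -0.2]
grip_width: 0.0849
```

```bash
python3 look.py 3; python3 ring.py 3; python3 - <<'E'
import cv2
t=cv2.imread("pics/top3.png")[140:240,290:360]; s=cv2.imread("pics/side3.png")[170:240,280:350]
t=cv2.resize(t,(420,600),interpolation=2); s=cv2.resize(s,(380,380),interpolation=2); s=cv2.copyMakeBorder(s,0,220,0,0,0)
cv2.imwrite("pics/p3.png",cv2.hconcat([t,s]))
E
```

```text
top lens [214.6 330.2] 0.82 [ 0.53795784 -0.12879312  0.19455909]
top pointer [169.7 316.2] 0.75 [ 0.65369517 -0.09430549  0.20035008]
top mark [169.4 315.8] 0.8 [ 0.6477753  -0.09065901  0.23094647]
side lens [227.5 287.1] 0.61 [ 0.53849065 -0.11665011  0.19431156]
side pointer [208.6 313.4] 0.82 [ 0.6394733  -0.11486394  0.20590181]
side mark [205.8 309.2] 0.8 [ 0.64910364 -0.09037642  0.19956316]
top 0 427 [0.1907 0.1936 0.1951 0.1966 0.1981]
top 0.03 224 [0.192  0.1962 0.1987 0.2011 0.2026]
top 0.037 112 [0.1939 0.1989 0.2005 0.2017 0.2034]
[ 0.54366126 -0.12919774  0.19551838] [0.08396699 0.07914243 0.02074102]
side 0 231 [0.1929 0.1941 0.1948 0.1954 0.196 ]
side 0.03 168 [0.1909 0.1965 0.1989 0.2001 0.2008]
side 0.037 134 [0.1874 0.1969 0.1988 0.1998 0.201 ]
[ 0.54154849 -0.12868468  0.19254222] [0.0881885  0.08010788 0.01847826]
```

View pics/p3.png

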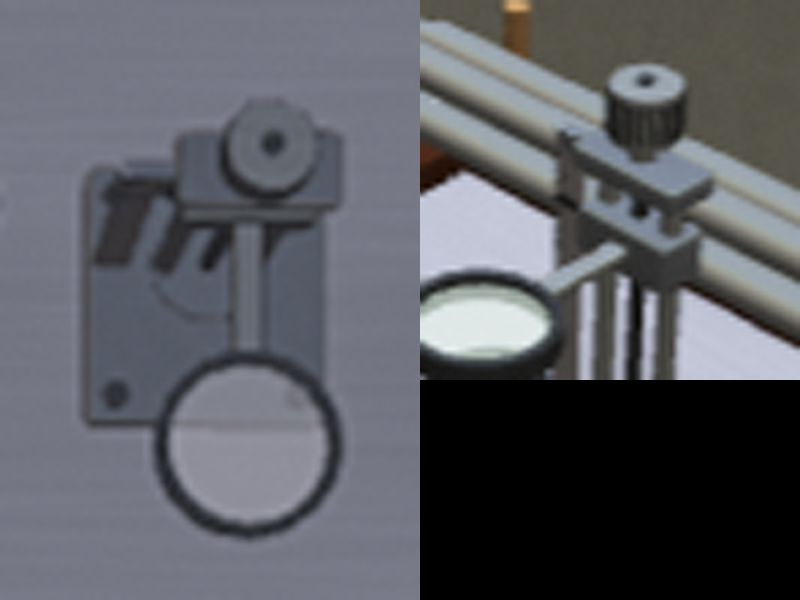

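{"api": "servo_tool", "payload": {"rows": [{"slide": [0, 0, 0.055], "angular": [0, 0, 0], "grip": 0.085}, {"slide": [0, 0, 0.055], "angular": [0, 0, 0], "grip": 0.085}, {"slide": [0, 0, 0.055], "angular": [0, 0, 0], "grip": 0.085}, {"slide": [0, 0, 0.055], "angular": [0, 0, 0], "grip": 0.085}, {"slide": [0, 0, 0.04], "angular": [0, 0, 0], "grip": 0.085}]}}

```text
t: 12.38
tool_pos: [0.5488, 0.1431, 0.0789]
ee_rot: [-180.0, 0.1, 12.8]
ft_force: [0.2, 0.6, -0.0]
grip_width: 0.0851
```

{"api": "servo_tool", "payload": {"rows": [{"slide": [0, 0, 0.025], "angular": [0, 0, 0], "grip": 0.085}, {"slide": [0, 0, 0.02], "angular": [0, 0, 0], "grip": 0.085}, {"slide": [0, 0, 0.015], "angular": [0, 0, 0], "grip": 0.085}, {"slide": [0, 0, 0.01], "angular": [0, 0, 0], "grip": 0.085}, {"slide": [0, 0, 0], "angular": [0, 0, 0], "grip": 0.085}]}}

```text
t: 13.0
tool_pos: [0.5497, 0.1429, 0.0111]
ee_rot: [-180.0, 0.0, 12.7]
ft_force: [-0.4, -0.3, 0.6]
grip_width: 0.085
```

```bash
python3 - <<'E'
from h import *
t=robot.capture("top")[0][:,:,::-1][150:270,190:290]; s=robot.capture("side")[0][:,:,::-1][180:280,190:290]
cv2.imwrite("pics/g4.png",cv2.hconcat([cv2.resize(t[:100],(400,400),interpolation=2),cv2.resize(s,(400,400),interpolation=2)]))
print(robot.read_state()["tool_pos"],robot.read_state()["joints"])
E
```

```text
[0.55027547 0.14290335 0.0118918 ] [-60.01192161  45.81395406  57.83851996 111.11525297 -49.87133914
  52.56191912 -53.60694967]
```

View pics/g4.png

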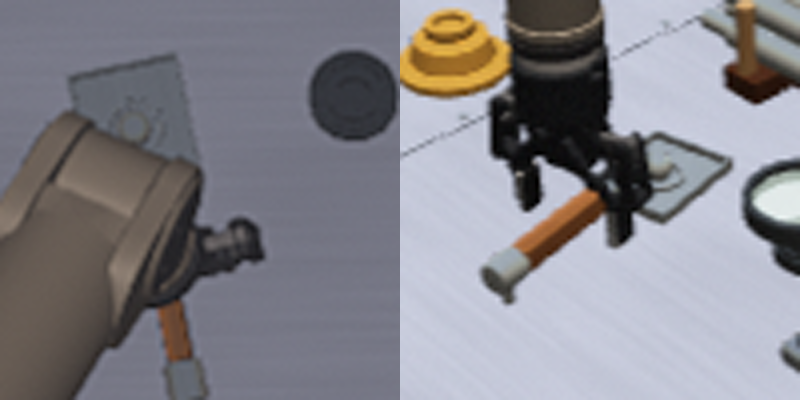

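{"api": "servo_tool", "payload": {"rows": [{"slide": [0, 0, 0], "angular": [0, 0, 0], "grip": 0.04}, {"slide": [0, 0, 0], "angular": [0, 0, 0], "grip": 0.025}, {"slide": [0, 0, 0], "angular": [0, 0, 0], "grip": 0.015}, {"slide": [0, 0, 0], "angular": [0, 0, 0], "grip": 0.005}, {"slide": [0, 0, 0], "angular": [0, 0, 0], "grip": 0.005}], "squeeze": 60}}

```text
t: 13.72
tool_pos: [0.5497, 0.1433, 0.0116]
ee_rot: [-179.9, -0.0, 12.7]
ft_force: [-0.9, 2.1, 4.1]
grip_width: 0.017
```

{"api": "servo_tool", "payload": {"rows": [{"slide": [0, 0, 0], "angular": [0, 0, 0], "grip": 0.005}, {"slide": [0, 0, -0.003], "angular": [0, 0, 0], "grip": 0.005}, {"slide": [0, 0, -0.006], "angular": [0, 0, 0], "grip": 0.005}, {"slide": [0, 0, -0.008], "angular": [0, 0, 0], "grip": 0.005}, {"slide": [0, 0, -0.008], "angular": [0, 0, 0], "grip": 0.005}]}}

```text
t: 14.35
tool_pos: [0.5497, 0.1428, 0.0368]
ee_rot: [180.0, -0.0, 12.7]
ft_force: [-0.4, 0.0, -3.9]
grip_width: 0.017
```

{"api": "servo_tool", "payload": {"rows": [{"slide": [0, 0, -0.011], "angular": [0, 0, 0], "grip": 0.005}, {"slide": [0, 0, -0.015], "angular": [0, 0, 0], "grip": 0.005}, {"slide": [0, 0, -0.015], "angular": [0, 0, 0], "grip": 0.005}, {"slide": [0, 0, -0.012], "angular": [0, 0, 0], "grip": 0.005}, {"slide": [0, 0, -0.006], "angular": [0, 0, 0], "grip": 0.005}]}}

```text
t: 14.98
tool_pos: [0.5501, 0.143, 0.0964]
ee_rot: [-180.0, -0.1, 12.7]
ft_force: [0.2, 0.1, -4.1]
grip_width: 0.017
```

```bash
cat > tr.py <<'E'
from h import *
import sys
n=sys.argv[1]; np.set_printoptions(precision=4,suppress=True)
ims=[]
for c in("top","side"):
    im,D=robot.capture(c); np.save(f"pics/{c}{n}.npy",D); ims.append(im[:,:,::-1].copy())
    for l in("ball_center","pocket","tray_grip","lens","pointer","mark"):
        for r in robot.landmark_of(c,l)[:1]: print(c,l,np.round(r["position"],1),round(r["p"],2),dep(c,r["position"],D),"at .102",atz(c,r["position"],.102))
r0,c0,r1,c1=map(int,sys.argv[2:6])
cv2.imwrite(f"pics/t{n}.png",cv2.hconcat([cv2.resize(ims[0][r0:r0+100,c0:c0+100],(400,400),interpolation=2),cv2.resize(ims[1][r1:r1+100,c1:c1+100],(400,400),interpolation=2)]))
E
python3 tr.py 5 140 190 160 200; python3 -c "
from h import *
print(robot.read_state()['tool_pos'])"
```

```text
top ball_center [177.4 219.3] 0.5 [0.6525 0.1659 0.1106] at .102 [0.6543 0.1671 0.102 ]
top pocket [168.9 220.5] 0.89 [0.6808 0.1655 0.0908] at .102 [0.6784 0.164  0.102 ]
top tray_grip [219.  227.8] 0.62 [0.5198 0.1237 0.2698] at .102 [0.5379 0.1423 0.102 ]
top lens [216.8 329.2] 0.62 [ 0.5324 -0.1262  0.194 ] at .102 [ 0.5427 -0.1367  0.102 ]
top pointer [172.5 313.1] 0.95 [ 0.6497 -0.0874  0.1849] at .102 [ 0.6673 -0.0941  0.102 ]
top mark [184.8 324.3] 0.61 [ 0.6463 -0.1327  0.0257] at .102 [ 0.6323 -0.1247  0.102 ]
side ball_center [205.2 311.5] 0.59 [ 0.6428 -0.1046  0.2107] at .102 [0.7706 0.0111 0.102 ]
side pocket [200. 252.] 0.58 [0.6496 0.1642 0.1073] at .102 [0.6549 0.171  0.102 ]
side tray_grip [215.5 226.4] 0.93 [0.5217 0.1316 0.1216] at .102 [0.5383 0.1565 0.102 ]
side lens [228.  289.2] 0.96 [ 0.5411 -0.1218  0.194 ] at .102 [ 0.6311 -0.0291  0.102 ]
side pointer [209.7 313.6] 0.94 [ 0.6374 -0.1176  0.2046] at .102 [ 0.7558 -0.0118  0.102 ]
side mark [203.2 309.9] 0.82 [ 0.6518 -0.0902  0.2068] at .102 [0.7758 0.023  0.102 ]
[0.54970865 0.14283789 0.0952453 ]
```

View pics/t5.png

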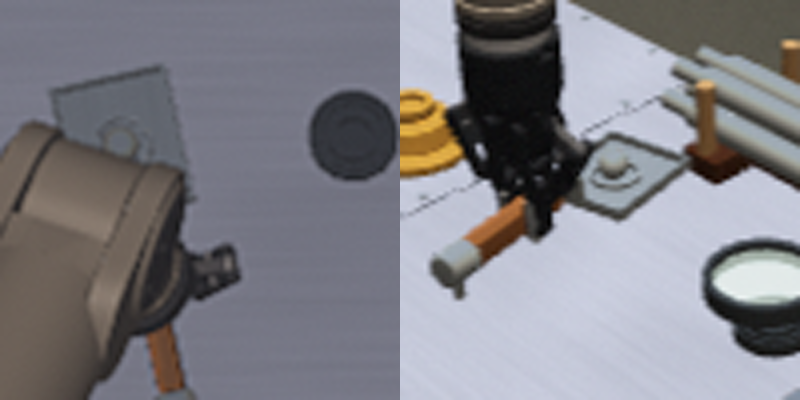

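```bash
python3 - <<'E'
from h import *
np.set_printoptions(precision=3,suppress=True)
for cam in("top","side"):
    D=np.load(f"pics/{cam}5.npy"); k,R,t=cal(cam); r,q=np.mgrid[0:420,0:560]
    X=np.stack([(q-k["cx"])/k["fx"]*D,(r-k["cy"])/k["fy"]*D,D],-1).reshape(-1,3); X=(X-t)@R; X=X[D.ravel()>0]
    for z in np.arange(.14,.5,.03):
        s=X[(X[:,2]>z)&(X[:,2]<z+.03)&(abs(X[:,0]-.55)<.2)&(abs(X[:,1]-.143)<.2)]
        if len(s)>5: print(cam,round(z,2),len(s),s.min(0)[:2]-[.55,.143],s.max(0)[:2]-[.55,.143])
E
```

```text
top 0.14 19 [-0.004 -0.049] [ 0.004 -0.03 ]
top 0.17 80 [-0.002 -0.065] [ 0.027 -0.039]
top 0.2 31 [-0.036 -0.05 ] [ 0.017 -0.008]
top 0.23 44 [-0.037 -0.038] [ 0.014 -0.004]
top 0.26 48 [-0.035 -0.038] [ 0.018 -0.01 ]
top 0.29 48 [-0.033 -0.037] [ 0.009 -0.016]
top 0.32 9 [-0.02  -0.035] [-0.005 -0.028]
top 0.41 76 [-0.076 -0.052] [0.047 0.01 ]
top 0.44 587 [-0.08  -0.052] [0.05  0.039]
top 0.47 1528 [-0.133 -0.045] [0.037 0.058]
side 0.14 213 [-0.026 -0.053] [0.02  0.054]
side 0.17 278 [-0.03  -0.064] [0.02 0.06]
side 0.2 150 [-0.04  -0.042] [0.023 0.039]
side 0.23 236 [-0.043 -0.04 ] [0.026 0.02 ]
side 0.26 246 [-0.043 -0.04 ] [0.03  0.031]
side 0.29 260 [-0.041 -0.039] [0.028 0.023]
side 0.32 247 [-0.04  -0.037] [0.019 0.017]
side 0.35 257 [-0.04  -0.036] [0.026 0.015]
side 0.38 230 [-0.052 -0.048] [0.021 0.02 ]
side 0.41 415 [-0.085 -0.053] [0.023 0.015]
side 0.44 658 [-0.138 -0.054] [0.038 0.039]
side 0.47 826 [-0.184 -0.047] [0.026 0.052]
```

{"api": "servo_tool", "payload": {"rows": [{"slide": [-0.0088, 0.0044, -0.0015], "angular": [0, 0, 0], "grip": 0.005}, {"slide": [-0.0176, 0.0088, 0], "angular": [0, 0, 0], "grip": 0.005}, {"slide": [-0.0211, 0.0106, 0], "angular": [0, 0, 0], "grip": 0.005}, {"slide": [-0.0229, 0.0114, 0], "angular": [0, 0, 0], "grip": 0.005}, {"slide": [-0.0229, 0.0114, 0], "angular": [0, 0, 0], "grip": 0.005}]}}

```text
t: 16.3
tool_pos: [0.4677, 0.0758, 0.0969]
ee_rot: [-180.0, 0.0, 12.7]
ft_force: [-0.8, -0.4, -3.2]
grip_width: 0.0171
```

{"api": "servo_tool", "payload": {"rows": [{"slide": [-0.0211, 0.0106, 0], "angular": [0, 0, 0], "grip": 0.005}, {"slide": [-0.0176, 0.0088, 0], "angular": [0, 0, 0], "grip": 0.005}, {"slide": [-0.0088, 0.0044, 0], "angular": [0, 0, 0], "grip": 0.005}, {"slide": [-0.0024, 0.0107, 0], "angular": [0, 0, 0], "grip": 0.005}, {"slide": [-0.0048, 0.0214, 0], "angular": [0, 0, 0], "grip": 0.005}]}}

```text
t: 16.92
tool_pos: [0.4291, 0.0105, 0.097]
ee_rot: [180.0, -0.1, 12.9]
ft_force: [0.3, -1.0, -4.1]
grip_width: 0.0171
```

{"api": "servo_tool", "payload": {"rows": [{"slide": [-0.0058, 0.0257, 0], "angular": [0, 0, 0], "grip": 0.005}, {"slide": [-0.0062, 0.0278, 0], "angular": [0, 0, 0], "grip": 0.005}, {"slide": [-0.0062, 0.0278, 0], "angular": [0, 0, 0], "grip": 0.005}, {"slide": [-0.0062, 0.0278, 0], "angular": [0, 0, 0], "grip": 0.005}, {"slide": [-0.0053, 0.0235, 0], "angular": [0, 0, 0], "grip": 0.005}]}}

```text
t: 17.55
tool_pos: [0.429, -0.1274, 0.0971]
ee_rot: [179.9, -0.1, 12.7]
ft_force: [-0.4, -0.3, -4.1]
grip_width: 0.0174
```

{"api": "servo_tool", "payload": {"rows": [{"slide": [-0.0034, 0.015, 0], "angular": [0, 0, 0], "grip": 0.005}, {"slide": [-0.0019, 0.0086, 0], "angular": [0, 0, 0], "grip": 0.005}, {"slide": [-0.001, 0.004, 0], "angular": [0, 0, 0], "grip": 0.005}, {"slide": [0, 0, 0], "angular": [0, 0, 0], "grip": 0.005}, {"slide": [0, 0, 0], "angular": [0, 0, 0], "grip": 0.005}]}}

```text
t: 18.18
tool_pos: [0.4282, -0.1532, 0.0967]
ee_rot: [-180.0, 0.0, 12.8]
ft_force: [-0.0, -0.0, -3.5]
grip_width: 0.0169
```

```bash
python3 tr.py 6 150 280 180 250; python3 ring.py 6; python3 -c "
from h import *
s=robot.read_state();print(s['tool_pos'],s['ft_force'])"
```

```text
top pocket [215.9 326.4] 0.72 [ 0.5348 -0.1192  0.1934] at .102 [ 0.5452 -0.129   0.102 ]
top tray_grip [214.1 327.1] 0.73 [ 0.5393 -0.121   0.194 ] at .102 [ 0.5502 -0.131   0.102 ]
top lens [212.7 330.4] 0.76 [ 0.5429 -0.1294  0.1944] at .102 [ 0.554  -0.1402  0.102 ]
top pointer [169.8 313.2] 0.64 [ 0.6511 -0.0857  0.2111] at .102 [ 0.6749 -0.0945  0.102 ]
top mark [167.3 317.6] 0.85 [ 0.652  -0.0948  0.2362] at .102 [ 0.682  -0.1069  0.102 ]
side ball_center [205.6 307.5] 0.71 [ 0.6489 -0.0841  0.1975] at .102 [0.7597 0.0185 0.102 ]
side pocket [228.9 290.5] 0.75 [ 0.5406 -0.127   0.1941] at .102 [ 0.6307 -0.035   0.102 ]
side tray_grip [279.9 259.3] 0.67 [ 0.402  -0.1601  0.1286] at .102 [ 0.4201 -0.1374  0.102 ]
side lens [229.4 289.8] 0.97 [ 0.5388 -0.1263  0.1931] at .102 [ 0.6274 -0.0354  0.102 ]
side pointer [206.5 311.4] 0.82 [ 0.6417 -0.1054  0.2074] at .102 [0.7646 0.006  0.102 ]
side mark [206.2 309.5] 0.85 [ 0.6463 -0.0941  0.2012] at .102 [0.7616 0.0115 0.102 ]
top 0 425 [0.1909 0.1937 0.1951 0.1967 0.1983]
top 0.03 230 [0.1918 0.1958 0.1992 0.2003 0.2018]
top 0.037 108 [0.1953 0.1986 0.2001 0.2014 0.2027]
[ 0.54385429 -0.12926571  0.19439025] [0.08408094 0.07944363 0.02105865]
side 0 233 [0.1926 0.1942 0.1952 0.1958 0.1966]
side 0.03 165 [0.1918 0.1971 0.1991 0.1999 0.2009]
side 0.037 115 [0.1871 0.1945 0.1981 0.1993 0.2009]
[ 0.54132694 -0.12851396  0.19343543] [0.08706224 0.08324122 0.0175901 ]
[ 0.42804124 -0.15388028  0.09678473] [ 0.00499338  0.26056024 -3.70412987]
```

View pics/t6.png

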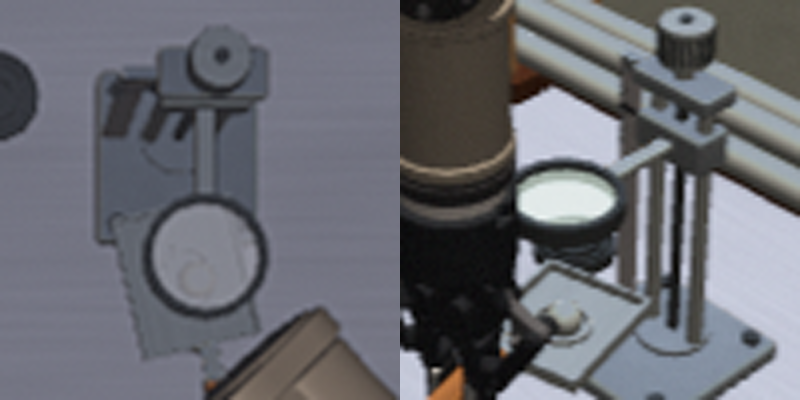

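```bash
python3 - <<'E'
from h import *
np.set_printoptions(precision=4,suppress=True)
print("ball top",atz("top",(219.5,328.7),.102),"side",atz("side",(259.5,291.3),.102))
D=np.load("pics/side6.npy"); k,R,t=cal("side"); r,q=np.mgrid[0:420,0:560]
X=np.stack([(q-k["cx"])/k["fx"]*D,(r-k["cy"])/k["fy"]*D,D],-1).reshape(-1,3); X=(X-t)@R
X=X[(D.ravel()>0)&(X[:,2]>.07)&(X[:,2]<.125)&(np.hypot(X[:,0]-.54,X[:,1]+.13)<.06)]
b=X[X[:,2]>.104]; print("ballpts",len(b),b.mean(0),b.max(0))
f=X[(X[:,2]<.095)&(np.hypot(X[:,0]-.54,X[:,1]+.13)>.022)]; A=np.c_[f[:,:2]-[.54,-.13],np.ones(len(f))]; print("plane",len(f),np.linalg.lstsq(A,f[:,2],rcond=None)[0])
E
```

```text
ball top [ 0.5352 -0.1352  0.102 ] side [ 0.5338 -0.1368  0.102 ]
ballpts 44 [ 0.5291 -0.137   0.1102] [ 0.5411 -0.1257  0.1177]
plane 409 [ 0.0073 -0.008   0.0896]
```

{"api": "servo_tool", "payload": {"rows": [{"slide": [0.002, -0.0013, 0], "angular": [0, 0, 0], "grip": 0.005}, {"slide": [0.002, -0.0013, 0], "angular": [0, 0, 0], "grip": 0.005}, {"slide": [0.002, -0.0012, 0], "angular": [0, 0, 0], "grip": 0.005}, {"slide": [0, 0, 0], "angular": [0, 0, 0], "grip": 0.005}, {"slide": [0, 0, 0], "angular": [0, 0, 0], "grip": 0.005}]}}

```text
t: 19.5
tool_pos: [0.433, -0.1488, 0.0968]
ee_rot: [-180.0, 0.0, 12.7]
ft_force: [-0.6, -0.6, -4.9]
grip_width: 0.0176
```

{"api": "servo_tool", "payload": {"rows": [{"slide": [0, 0, 0], "angular": [0, 0, 0], "grip": 0.005}, {"slide": [0, 0, 0], "angular": [0, 0, 0], "grip": 0.005}, {"slide": [0, 0, 0], "angular": [0, 0, 0], "grip": 0.005}, {"slide": [0, 0, 0], "angular": [0, 0, 0], "grip": 0.005}, {"slide": [0, 0, 0], "angular": [0, 0, 0], "grip": 0.005}]}}

```text
t: 20.12
tool_pos: [0.433, -0.1488, 0.0968]
ee_rot: [-180.0, -0.0, 12.7]
ft_force: [0.1, 0.0, -4.1]
grip_width: 0.0175
```

```bash
python3 -c "
from h import *
s=robot.read_state();print(s['t'],s['tool_pos'],s['ft_force'],s['joint_vel'].round(2))
print(robot.job_done())"
```

```text
20.125 [ 0.43304645 -0.14881757  0.09677332] [ 0.06616357  0.03803358 -4.05968649] [ 0.07 -0.12  0.03  0.05  0.09 -0.01  0.04]
the job is handed in; nothing more can be done
None
```

I turned the knob about 1.37 rad clockwise, lifted the tray with the ball in its pocket, and handed the job in at t ≈ 20.1 s. The arm was still holding the tray under the lens. The hand-in reported no verdict.

- **Knob and pointer:** After the turn, depth readings put the lens at about 0.1915–0.1925 m, against a target of 0.192 m. I never saw the pointer tip clearly because the carriage hid it from the side camera. Its setting therefore rests on the lens ring, the glass and the measured rise of about 6.7 mm. My first two-camera estimate of the ring height put the lens about 7 mm lower. I dropped it because both cameras' depth maps agreed with each other and matched the known heights of the bracket and the knob.
- **Tray and ball:** At the last look the ball was in its pocket, at a height of about 0.101 m, which is about 90 mm below the lens. The tray was level to about 0.01 rad. The ball was about 7–8 mm from the lens axis, so I shifted the tray 7 mm towards it. I took no picture after that shift.
- **Final state:** The arm was still, and the wrist force was about 4 N, which is the weight of the tray and ball, so I saw no sign of contact with the stand.
- **Other objects:** The arm kept clear of the end bell, the rings and the seal. I did not re-measure their positions at the end.

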